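# Clamp a stack of batch cards in the drilling jig

### The arm

A 6-joint arm with a two-finger parallel gripper is mounted at the origin on a cart in front of the work surface, level with it; the furniture and walls round the work are solid. World frame = base frame: x ahead of the robot, y to its left, z up, the work surface at z = 0. Lengths are in m, angles in rad, forces in N, time in s.
With the tool pointing down it reaches from about 0.35 to 0.85 m from the base axis. Payload 8.1 kg.
Tool frame: the origin (TCP) lies on the mounting face of the last link; the fingertips stand 186 mm ahead of it and the grasp point (between the pads) lies 167 mm ahead of it; z points along the fingers, y is the line along which they close (so a half turn about z gives the same grasp; the last joint's range is limited). The gripper opens to 93 mm and grips with 3 to 60 N. Pads are 15 mm wide; open, the fingers measure 128 mm over their backs; the gripper's body (75 mm by 188 mm) begins 65 mm behind the grasp point.
Start: joints at [-1.355, 0.13, 1.488, -0, 1.523, -0.085], TCP at [0.178, -0.573, 0.405] pointing down, gripper open.
Joint ranges: [-2.96, 2.96], [-0.89, 2.26], [0.02, 2.5], [-1.34, 4.48], [0, 2.73], [-2.66, 2.66]. Speed limits (rad/s): [2.39, 2.39, 2.79, 3.14, 3.14, 3.14].

### API

Orientations are given as a rotation vector (axis times angle).
In Python, from plant import * gives the robot as it stands. The module is installed in compiled form; this text tells all that it offers.
- The arm moves only by the tool arm_command, never from a script. Its argument "increments" is a list of rows, each a list of 6 numbers: the shift along the tool's x, y, z in units of 0.2 m (1.0 is 0.2 m), then the turn, a rotation vector about the tool's x, y, z in units of pi rad (1.0 is pi rad). A call has exactly 5 rows; each row is the pose to reach, as a shift and turn from the pose commanded when the call began, along the tool's axes at that moment, turning the shorter way round; what a row does not reach only later rows make up. A row lasts 1/8 s, in which the tool goes at most 62.5 mm and 10.7 degrees, less where a joint would pass 70% of its speed; a pose out of reach is approached as far as the arm can. A call with a number of a shift or a turn outside -1 to 1 is refused whole. A call with a gripper value outside its range is refused whole. "fingers" is the closure, from -1 (fully open) to 1 (shut), set as the call begins (left out, the last holds). The fingers move at their own pace and stop on an object; "force" is the grip in N (left out, the last holds). Time passes only in rows, so rows that repeat a pose let the fingers close, or fill a call up. It gives the time, the measured TCP pose, the force, the opening and the grip force at its end, in the units of the state.
- read_state(): the state, without advancing time (a new reading comes with each control period).
- read_camera(name): name is "side" or "top"; returns a dict with "image" (384x512x3 uint8, red, green, blue), "fx", "fy", "cx", "cy" (pixels), "T" (4x4, takes a point from camera to world coordinates). Camera axes: x right, y down, z forward; pixel columns grow to the right and rows downward; lengths in m; the calibration is good to about 2 mm. A picture is of the moment at which its call begins. There is no depth.
- close_job(): hands the job in; it is judged then, once.
The state is a dict: "t": time; "q": joint angles; "dq": joint speeds; "joint_torque": joint torques, N m; "tool_pos": TCP position; "orientation": TCP orientation; "force": force on the tool from outside, world axes, zero at the start; "wrist_torque": the same for the moment, N m; "opening": finger opening in m; "gripper_force": force on a finger pad.
Only numpy, scipy, OpenCV 4.12 (cv2) and the standard library are available. Lean on these libraries where they do the work, as an engineer would, in place of code of your own. Each camera call takes 0.05 s, during which the arm holds its last target. There are 200 camera calls.

### The job

Get the stack of batch cards ready for drilling: with the fingertips, push it along the jig's board until it sits square and fully home against both fences, then push the toggle clamp's handle over, away from the cards and down past its dead point, until it snaps into lock and the rubber foot holds the stack down. Only push: do not grip, lift or tip anything, do not force the handle, and leave the other things on the bench where they are.

Things in the scene. Friction and masses are not known exactly. Their poses are not given: they have to be found in the camera images.
- jig: Drilling jig fixed to the bench: 12 mm plywood board, aluminium fences 20 mm high above it that meet in an inside corner, steel toggle clamp behind the side fence. Origin: that inside corner, at bench level; z up (board top z = 12 mm); +x is the back-fence side, -y the clamp side. Board: x -142 to 24, y -87 to 201 mm. The clamp's arm and handle move in the plane x = -50 mm.
- back_fence (a point): Middle of the back fence's inner face, 72 mm from the corner, 10 mm above the board; axes as the jig's. The face is the jig's plane x = 0 and runs from y = -14 to +158 mm; the fence is 14 mm thick.
- side_fence (a point): Middle of the side fence's inner face, 52 mm from the corner, 10 mm above the board; axes as the jig's. The face is the jig's plane y = 0 and runs from x = -104 to +14 mm; the fence is 12 mm thick.
- drill_guide (a point): Top centre of the steel drill guide bush, 56 mm above the bench. Its bracket (30 mm wide along y) stands on the back fence and overhangs the board by 32 mm; its underside is 29 mm above the board, so the card stack slides in under it.
- cards: Banded stack of batch cards, one solid block 103 mm (its x) by 143 mm (its y) by 24 mm high, 0.17 to 0.34 kg, lying loose on the board, a little turned and 15 to 38 mm short of both fences. Origin: centre of its underside. Home, its origin is at x = -51.5, y = +71.5, z = +12 mm in the jig's frame, its axes parallel to the jig's.
- clamp_handle (a joint): Handle angle, rad. 0 = open, as it starts: handle nearly upright, leaning 10 degrees toward the cards. Grows as its top is pushed away from the cards (jig's -y) and down, to its stop at 1.606, lying nearly level toward -y. Dead point at about 1.43: before it a spring throws the handle back open; past it, it snaps to the stop and locks. Pushing takes 2 to 6 N at the grip.
- handle_pin (a point): The handle's pivot pin, at x = -50, y = -44, z = 29 mm in the jig's frame; axes as the jig's. The handle turns about the x axis through this point (positive angles turn its top toward -y).
- handle_grip (a point): Centre line of the handle's round grey grip (21 mm thick), 130 mm from the pin; the grip runs 66 to 150 mm from the pin. z points along the handle to its end, y to the side to push on: it faces the cards when open and up when locked. This point is 157 mm above the bench when open, 47 mm when locked.
- clamp_foot: Rubber foot, 20 mm across, sprung (2.5 N per mm), under the tip of the hold-down arm. Origin: on the arm above the foot, whose face is 46 mm from it along -z. Open, the arm is raised 46 degrees, the foot hangs about 50 mm above the cards, and arm and spindle reach up to 140 mm above the bench and to y = +65 mm in the jig's frame. Locking swings it onto the cards 45 mm from the side fence.
- cutter: Yellow box cutter, 28x170x18 mm, lying near the jig's left end. Bystander, loose; origin at the centre of its underside.
- masking_tape: Roll of masking tape, 100 mm across, 25 mm high, lying on the bench in front of the clamp end of the jig. Bystander, loose; origin at the centre of its underside.
- black_tape: Roll of black tape, 62 mm across, 19 mm high, lying on the bench beside the clamp end of the jig. Bystander, loose; origin at the centre of its underside.
- red_marker: Red and white marker, 17x135x16 mm, lying right of the jig. Bystander, loose; origin at the centre of its underside.
- punches: Wooden block with punches, 35x90x56 mm, right of the jig. Bystander, loose; origin at the centre of its underside.
- screws_bin: Small open bin with fixings, 55x88x34 mm, right of the jig. Bystander, loose; origin at the centre of its underside.
- scanner: Hand-held barcode scanner, 189x60x38 mm, far right. Bystander, loose; origin at the centre of its underside.

How it is judged:
On the way, in this order (a step that is already met when the one before it is completed fails the run):
1. the stack of cards lies square and fully home against both fences, with the clamp still open (x of cards in the frame of jig above -0.0545 m and y of cards in the frame of jig below 0.0745 m and angle between the x axis of cards and the x axis of jig, either way round below 0.03 rad and z of cards in the frame of jig below 0.016 m and value of joint clamp_handle below 1.2 rad), for 0.2 s.
2. the clamp handle has snapped past its dead point into lock (value of joint clamp_handle above 1.55 rad), for 0.2 s.
At the end, for the whole second after the job is handed in: The stack lies flat on the board within 3 mm of both fences and within 0.03 rad of square, the handle is locked at its stop (beyond 1.55 rad), and the rubber foot presses on the stack with more than 4 N (x of cards in the frame of jig above -0.0545 m and y of cards in the frame of jig below 0.0745 m and angle between the x axis of cards and the x axis of jig, either way round below 0.03 rad and z of cards in the frame of jig below 0.016 m and value of joint clamp_handle above 1.55 rad and contact force between clamp_foot and cards above 4 N and linear speed of cards below 0.01 m/s); the robot touches nothing.
It fails at once if the stack of cards is lifted off the board or tipped (z of cards in the frame of jig above 0.022 m or angle between cards's own z axis and vertical above 0.12 rad).
It fails at once if the clamp or the jig is gripped hard or forced (more than 35 N) (contact force between the fingers and jig above 35 N).
It fails at once if another thing on the bench is moved by more than 20 mm (distance of any of cutter, masking_tape, black_tape, red_marker, punches, screws_bin, scanner from where it was at the start of the episode above 0.02 m).
It also fails if it takes over 64 s, if anything falls off the work surface, if the arm or the gripper's body presses on something with over 40 N, if the wrist force passes 120 N, or if a joint passes its speed limit or range.

## Working session

There is one attempt and no reset: what is moved stays moved. The work goes in short steps, Python scripts to look and compute and a tool call to move; the robot and the scene stay as the last step left them, time stands still between calls to the robot, and variables do not carry over. Pictures are saved under pics/ and viewed, at most 10 in all, crops included, and the job is handed in when it is done.

Besides the shell and the picture viewer there is one more tool, called after "Call:" in YAML: its name, and indented under it one key for each argument. arm_command: Moves the arm, as the interface text tells. Shifts and turns lie within -1 to 1; 1 stands for 0.2 m of shift or pi rad of turn. Its arguments: {"type":"object","properties":{"increments":{"type":"array","items":{"type":"array","items":{"type":"number","minimum":-1,"maximum":1}}},"fingers":{"type":"number"},"force":{"type":"number"}},"required":["increments"]}

```bash
mkdir -p pics; python3 - <<'E'
from plant import *
import cv2,numpy as np
for n in ("side","top"):
    c=read_camera(n); cv2.imwrite(f"pics/{n}0.png",cv2.resize(c["image"][:,:,::-1],(768,576)))
    print(n,c["fx"],c["fy"],c["cx"],c["cy"]); print(np.round(c["T"],4).tolist())
s=read_state();print(s)
E
```

```text
side 380.9895138907379 380.9895138907379 254.79744730759487 188.443794983683
[[-1.0, -0.009, 0.0023, 0.5584], [-0.0059, 0.4162, -0.9093, 1.1665], [0.0072, -0.9092, -0.4162, 0.6346], [0.0, 0.0, 0.0, 1.0]]
top 476.09276789425746 476.09276789425746 255.2101610647673 196.37604303139162
[[-0.0246, -0.9833, 0.1805, 0.3078], [-0.9997, 0.0251, 0.0007, 0.0648], [-0.0052, -0.1804, -0.9836, 1.4185], [0.0, 0.0, 0.0, 1.0]]
{'t': 0.1, 'q': array([-1.35538765e+00,  1.31107326e-01,  1.48918507e+00,  1.67180496e-05,
        1.52298649e+00, -8.54218347e-02]), 'dq': array([-0.0022606 , -0.00060646, -0.0030552 , -0.00076251,  0.00066987,
       -0.00073674]), 'joint_torque': array([ 8.26875894e-04, -5.61340499e+01, -4.93096161e+01,  7.70504074e-02,
        2.90937623e-02, -2.98753355e-05]), 'tool_pos': array([ 0.17775595, -0.57284938,  0.40377106]), 'orientation': array([-3.10445618e+00, -4.70510048e-01,  1.45776058e-04]), 'force': array([ 0.74407055, -0.58870592,  0.27430892]), 'wrist_torque': array([ 0.04909988,  0.04494195, -0.04149796]), 'gripper_force': 0.0, 'opening': 0.09306605481064029}
```

View pics/side0.png

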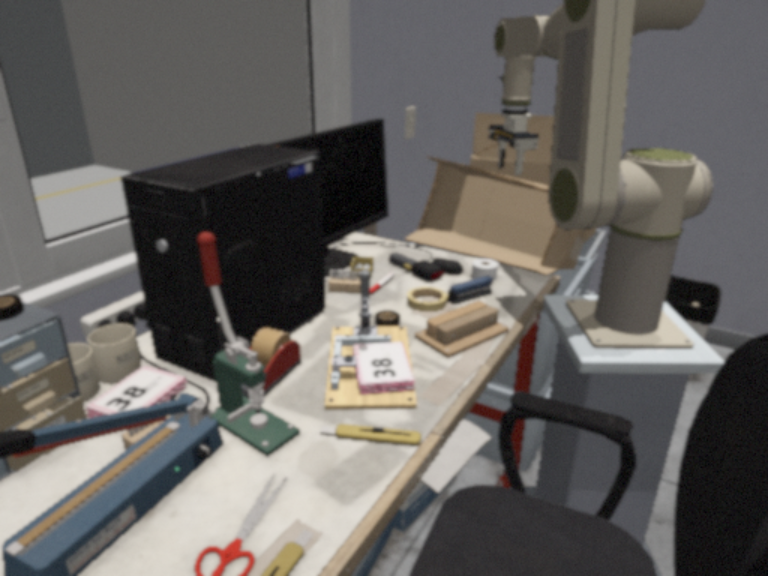

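View pics/top0.png

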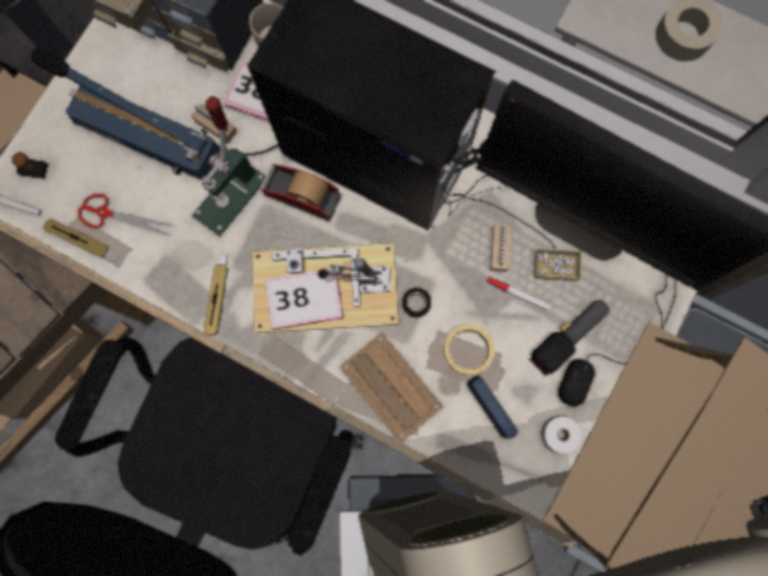

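Top view: the board spans (252,246)–(399,330) at 1.5× scale. The back fence is on the far side (+x), the clamp is to the right (−y), and the cards are at about (304,300). Next I'll crop both views to localise corners.

```bash
python3 - <<'E'
from plant import *
import cv2,numpy as np
c=read_camera("top"); im=c["image"][:,:,::-1]
np.savez("top.npz",**c)
cr=cv2.resize(im[155:230,160:290],None,fx=6,fy=6,interpolation=cv2.INTER_CUBIC)
cv2.imwrite("pics/topc.png",cr)
c=read_camera("side"); np.savez("side.npz",**c)
cv2.imwrite("pics/sidec.png",cv2.resize(c["image"][165:275,205:290,::-1],None,fx=5.4,fy=5.4,interpolation=cv2.INTER_CUBIC))
E
```

```text
(no output)
```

View pics/topc.png

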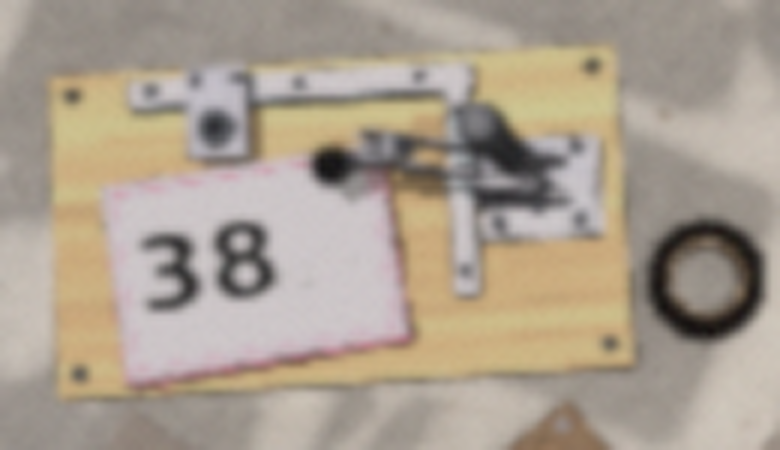

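View pics/sidec.png

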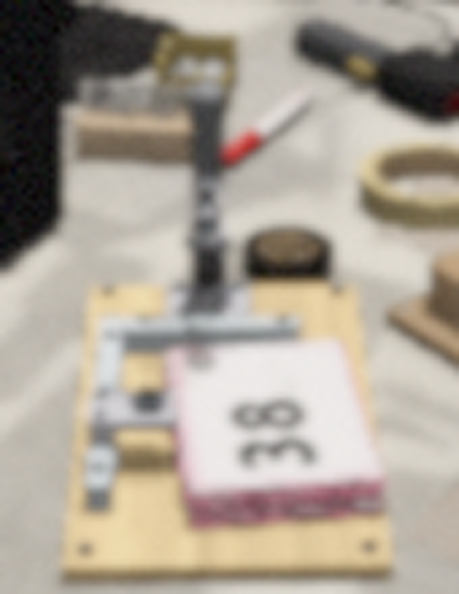

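The top crop shows board corners at (50,78), (615,48), (634,365), (58,398). The card top corners are (103,190), (385,152), (411,338), (127,385). In the side crop the handle is upright and nothing blocks the board.

```bash
cat > h.py <<'E'
import numpy as np, cv2
from scipy.spatial.transform import Rotation as R
def ray(c,uv,z):
    d=c["T"][:3,:3]@np.array([(uv[0]-c["cx"])/c["fx"],(uv[1]-c["cy"])/c["fy"],1.]); o=c["T"][:3,3]
    return (o+d*(z-o[2])/d[2])
def kab(J,W):
    J,W=np.array(J),np.array(W); a=J-J.mean(0); b=W-W.mean(0)
    th=np.arctan2((a[:,0]*b[:,1]-a[:,1]*b[:,0]).sum(),(a*b).sum())
    r=np.array([[np.cos(th),-np.sin(th)],[np.sin(th),np.cos(th)]])
    t=W.mean(0)-r@J.mean(0); return th,r,t,np.linalg.norm(J@r.T+t-W,axis=1)
E
python3 - <<'E'
from h import *
c=dict(np.load("top.npz"))
px=lambda p:((p[0]+.5)/6-.5+160,(p[1]+.5)/6-.5+155)
B=[(50,78),(615,48),(634,365),(58,398)]
J=[(.024,.201),(.024,-.087),(-.142,-.087),(-.142,.201)]
W=[ray(c,px(p),.012)[:2] for p in B]
th,r,t,e=kab(J,W);print("jig",th,t,e)
C=[(103,190),(385,152),(411,338),(127,385)]
W2=[ray(c,px(p),.036)[:2] for p in C]
K=[(.0515,.0715),(.0515,-.0715),(-.0515,-.0715),(-.0515,.0715)]
th2,r2,t2,e2=kab(K,W2);print("cards world",th2,t2,e2," in jig",th2-th,r.T@(t2-t))
print("corners in jig",[np.round(r.T@(r2@np.array(k)+t2-t),4) for k in K])
for n,p,z in (("fence corner top",(455,97),.032),("fence r bottom",(467,297),.032),("fence left",(130,105),.032)):
    print(n,r.T@(ray(c,px(p),z)[:2]-t))
np.savez("jig.npz",th=th,t=t)
cs=dict(np.load("side.npz"))
pb=[(90,285),(352,287),(390,572),(62,575)]
ps=lambda p:((p[0]+.5)/5.4-.5+205,(p[1]+.5)/5.4-.5+165)
W=[ray(cs,ps(p),.012)[:2] for p in pb]
print("side", [r.T@(w-t) for w in W])
E
```

```text
jig 0.030892283909264417 [0.64495107 0.12780396] [0.00129131 0.00192692 0.00183942 0.00152881]
cards world 0.12532394075932918 [0.55797789 0.22186024] [0.0027405  0.00450756 0.00467007 0.00262147]  in jig 0.09443165685006476 [-0.08402654  0.09669777]
corners in jig [array([-0.0395,  0.1727]), array([-0.026 ,  0.0304]), array([-0.1286,  0.0207]), array([-0.142,  0.163])]
fence corner top [-0.00351331 -0.00471255]
fence r bottom [-0.10479756 -0.00576311]
fence left [0.00158384 0.15729087]
side [array([ 0.02572063, -0.08590397]), array([-0.13738762, -0.08138904]), array([-0.13856811,  0.20862284]), array([0.02332814, 0.2085542 ])]
```

```bash
cat >> h.py <<'E'
def goal(tip,yaw=0,tilt=0):
    """tip: jig frame fingertip centre; yaw: tool x vs jig x; tilt: about tool y. -> TCP pos, R"""
    j=np.load("jig.npz"); th=float(j["th"]); Rj=R.from_euler("z",th)
    g=Rj*R.from_euler("z",yaw)*R.from_euler("x",np.pi)*R.from_euler("y",tilt)
    p=Rj.apply(tip)+np.r_[j["t"],0]-g.apply([0,0,.186]); return p,g
def row(s,*a,**k):
    p,g=goal(*a,**k); R0=R.from_rotvec(s["orientation"])
    d=R0.inv().apply(p-s["tool_pos"])/.2; w=(R0.inv()*g).as_rotvec()/np.pi
    return np.round(np.r_[d,w],3).tolist()
def tipjig(s):
    j=np.load("jig.npz"); R0=R.from_rotvec(s["orientation"]); Rj=R.from_euler("z",float(j["th"]))
    p=s["tool_pos"]+R0.apply([0,0,.186])-np.r_[j["t"],0]
    return np.round(Rj.inv().apply(p),4),np.round((Rj.inv()*R0*R.from_euler("x",np.pi).inv()).as_rotvec(),3)
E
python3 - <<'E'
from h import *; from plant import *
s=read_state(); print(tipjig(s))
for tl in (0,.17):print(row(s,(-.185,.09,.30),tilt=tl), goal((-.185,.09,.30),tilt=tl)[0], goal((-.185,.09,.30),tilt=tl)[1].apply([0,0,1]))
E
```

```text
(array([-0.4887, -0.6857,  0.2181]), array([0.001, 0.   , 0.27 ]))
[2.498, -3.335, -0.405, -0.0, 0.0, 0.086] [0.45725948 0.21204686 0.486     ] [ 3.78261195e-18 -1.22406249e-16 -1.00000000e+00]
[2.346, -3.377, -0.392, -0.008, 0.054, 0.086] [0.42580658 0.2110749  0.48331877] [ 0.16910163  0.0052256  -0.98558477]
```

Call:
arm_command:
  increments:
    - [0, 0, -0.3, 0, 0, 0]
    - [0.2, -0.2, -0.4, 0, 0, 0]
    - [0.4, -0.5, -0.4, 0, 0, 0]
    - [0.6, -0.8, -0.4, 0, 0, 0]
    - [0.6, -0.9, -0.4, 0, 0, 0]
  fingers: -1

```text
t: 0.82
tool_pos: [0.2397, -0.3632, 0.4848]
orientation: [3.106, 0.474, 0.001]
force: [0.0, 0.8, 0.5]
opening: 0.0929
gripper_force: 0.0
```

Call:
arm_command:
  increments:
    - [0.6, -0.9, 0, 0, 0, 0]
    - [0.6, -0.9, 0, 0, 0, 0]
    - [0.6, -0.9, 0, 0, 0, 0]
    - [0.6, -0.9, 0, 0, 0, 0]
    - [0.6, -0.9, 0, 0, 0, 0]

```text
t: 1.45
tool_pos: [0.3006, -0.1566, 0.485]
orientation: [3.105, 0.477, 0.001]
force: [0.2, -0.2, -0.1]
opening: 0.0929
gripper_force: 0.0
```

Call:
arm_command:
  increments:
    - [0.6, -0.9, 0, 0, 0, 0]
    - [0.6, -0.9, 0, 0, 0, 0]
    - [0.6, -0.9, 0, 0, 0, 0]
    - [0.6, -0.9, 0, 0, 0, 0]
    - [0.6, -0.9, 0, 0, 0, 0]

```text
t: 2.08
tool_pos: [0.3621, 0.05, 0.4843]
orientation: [3.105, 0.475, -0.002]
force: [1.1, -0.8, -0.7]
opening: 0.0927
gripper_force: 0.0
```

```bash
python3 - <<'E'
from h import *; from plant import *
s=read_state(); print(tipjig(s))
print(row(s,(-.18,.09,.12),tilt=.17))
E
```

```text
(array([-0.2853, -0.0691,  0.2983]), array([0.   , 0.001, 0.273]))
[0.57, -0.667, 0.905, -0.007, 0.054, 0.087]
```

Call:
arm_command:
  increments:
    - [0.4, -0.5, 0.2, -0.007, 0.054, 0.087]
    - [0.57, -0.667, 0.4, -0.007, 0.054, 0.087]
    - [0.57, -0.667, 0.7, -0.007, 0.054, 0.087]
    - [0.57, -0.667, 0.905, -0.007, 0.054, 0.087]
    - [0.57, -0.667, 0.905, -0.007, 0.054, 0.087]

```text
t: 2.7
tool_pos: [0.4306, 0.2089, 0.2993]
orientation: [-3.13, -0.041, -0.259]
force: [-0.9, -0.8, 0.7]
opening: 0.0929
gripper_force: 0.0
```

```bash
python3 - <<'E'
from h import *; from plant import *
s=read_state(); print(tipjig(s))
print(row(s,(-.18,.09,.021),tilt=.17))
import cv2
c=read_camera("top")
cv2.imwrite("pics/t2.png",cv2.resize(c["image"][135:260,140:300,::-1],None,fx=4,fy=4,interpolation=cv2.INTER_CUBIC))
E
```

```text
(array([-0.1812,  0.0872,  0.1159]), array([-0.002, -0.165, -0.005]))
[-0.077, -0.012, 0.469, 0.001, 0.002, -0.001]
```

View pics/t2.png

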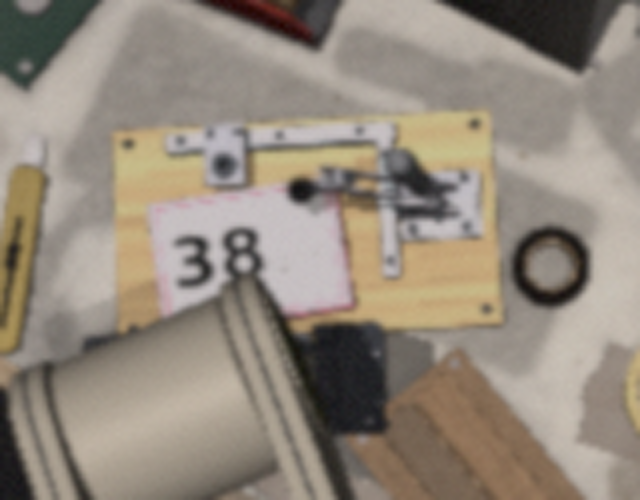

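The picture shows the gripper body in front of the cards and clear of the clamp. The wooden block's tip lies near the body's right edge, at about (385,400). I'll go down now.

Call:
arm_command:
  increments:
    - [-0.03, -0.03, 0.2, 0, 0, 0]
    - [-0.055, -0.04, 0.35, 0, 0, 0]
    - [-0.077, -0.05, 0.46, 0, 0, 0]
    - [-0.077, -0.05, 0.469, 0, 0, 0]
    - [-0.077, -0.05, 0.469, 0, 0, 0]

```text
t: 3.38
tool_pos: [0.4325, 0.2198, 0.21]
orientation: [-3.126, -0.04, -0.269]
force: [0.4, -0.3, 0.6]
opening: 0.0929
gripper_force: 0.0
```

```bash
python3 - <<'E'
from h import *; from plant import *
s=read_state(); print(tipjig(s),s["force"])
for x in (-.15,-.12,-.112):print(row(s,(x,.095,.021),tilt=.17))
E
```

```text
(array([-0.1777,  0.0986,  0.0267]), array([ 0.001, -0.172, -0.005])) [ 0.35187062 -0.34346939  0.57410254]
[0.133, 0.017, 0.052, -0.0, -0.001, -0.002]
[0.281, 0.016, 0.078, -0.0, -0.001, -0.002]
[0.321, 0.016, 0.084, -0.0, -0.001, -0.002]
```

Call:
arm_command:
  increments:
    - [0.0, 0.0, 0.01, 0, 0, 0]
    - [0.03, 0, 0.016, 0, 0, 0]
    - [0.06, 0, 0.022, 0, 0, 0]
    - [0.09, 0, 0.028, 0, 0, 0]
    - [0.12, 0, 0.034, 0, 0, 0]

```text
t: 4.0
tool_pos: [0.4567, 0.2214, 0.2061]
orientation: [-3.126, -0.042, -0.267]
force: [-0.6, -0.3, -0.6]
opening: 0.0927
gripper_force: 0.0
```

```bash
python3 - <<'E'
from h import *; from plant import *
s=read_state(); print(tipjig(s),s["force"])
for x in (-.13,-.12,-.112):print(row(s,(x,.098,.021),tilt=.17))
E
```

```text
(array([-0.1537,  0.0995,  0.0228]), array([ 0.001, -0.17 , -0.004])) [-0.64654933 -0.34294429 -0.61097163]
[0.116, 0.006, 0.029, -0.0, -0.0, -0.001]
[0.165, 0.006, 0.037, -0.0, -0.0, -0.001]
[0.204, 0.006, 0.044, -0.0, -0.0, -0.001]
```

Call:
arm_command:
  increments:
    - [0.025, 0, 0.008, 0, 0, 0]
    - [0.05, 0, 0.013, 0, 0, 0]
    - [0.075, 0, 0.018, 0, 0, 0]
    - [0.1, 0, 0.022, 0, 0, 0]
    - [0.12, 0, 0.025, 0, 0, 0]

```text
t: 4.62
tool_pos: [0.481, 0.222, 0.2051]
orientation: [-3.126, -0.042, -0.267]
force: [-1.7, -0.0, 0.1]
opening: 0.0929
gripper_force: 0.8
```

```bash
python3 - <<'E'
from h import *; from plant import *
s=read_state(); print(tipjig(s),s["force"])
for x in (-.12,-.112):print(row(s,(x,.098,.021),tilt=.17))
import cv2
c=read_camera("side")
cv2.imwrite("pics/s2.png",cv2.resize(c["image"][165:275,195:295,::-1],None,fx=5.4,fy=5.4,interpolation=cv2.INTER_CUBIC))
E
```

```text
(array([-0.1294,  0.0993,  0.0218]), array([ 0.001, -0.17 , -0.004])) [-1.67941483 -0.03762607  0.0997912 ]
[0.046, 0.006, 0.012, -0.0, -0.0, -0.001]
[0.086, 0.006, 0.019, -0.0, -0.0, -0.001]
```

View pics/s2.png

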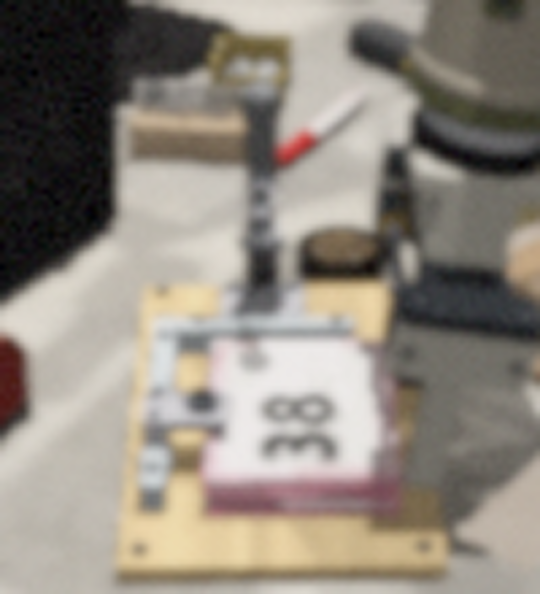

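The side view shows the stack nearly square to the jig, with both fingers behind it and a gap still left to the back fence at (205,480). The push is working, so I continue.

Call:
arm_command:
  increments:
    - [0.02, 0, 0.004, 0, 0, 0]
    - [0.04, 0, 0.008, 0, 0, 0]
    - [0.055, 0, 0.011, 0, 0, 0]
    - [0.065, 0, 0.013, 0, 0, 0]
    - [0.075, 0, 0.015, 0, 0, 0]

```text
t: 5.3
tool_pos: [0.4961, 0.2225, 0.2049]
orientation: [-3.126, -0.042, -0.267]
force: [-5.7, 0.3, 5.3]
opening: 0.093
gripper_force: 2.3
```

```bash
python3 - <<'E'
from h import *; from plant import *
s=read_state(); print(tipjig(s),s["force"])
E
```

```text
(array([-0.1143,  0.0994,  0.0216]), array([ 0.001, -0.17 , -0.004])) [-5.70531442  0.31285416  5.26858083]
```

Call:
arm_command:
  increments:
    - [0.005, 0, 0, 0, 0, 0]
    - [0.01, 0, 0.0, 0, 0, 0]
    - [0.015, 0, 0.001, 0, 0, 0]
    - [0.02, 0, 0.001, 0, 0, 0]
    - [0.02, 0, 0.001, 0, 0, 0]

```text
t: 5.92
tool_pos: [0.4998, 0.2225, 0.205]
orientation: [-3.127, -0.042, -0.266]
force: [-2.9, -0.3, 0.7]
opening: 0.0925
gripper_force: 1.8
```

```bash
python3 - <<'E'
from h import *; from plant import *
s=read_state(); print(tipjig(s),s["force"])
E
```

```text
(array([-0.1107,  0.0992,  0.0217]), array([ 0.001, -0.17 , -0.004])) [-2.94687164 -0.33724719  0.73984055]
```

Call:
arm_command:
  increments:
    - [0.005, 0, 0, 0, 0, 0]
    - [0.01, 0, 0.001, 0, 0, 0]
    - [0.015, 0, 0.002, 0, 0, 0]
    - [0.02, 0, 0.003, 0, 0, 0]
    - [0.02, 0, 0.003, 0, 0, 0]

```text
t: 6.55
tool_pos: [0.5017, 0.2227, 0.2049]
orientation: [-3.129, -0.043, -0.255]
force: [-26.7, -3.2, 20.8]
opening: 0.093
gripper_force: 13.1
```

```bash
python3 - <<'E'
from h import *; from plant import *
import cv2
s=read_state(); print(tipjig(s),s["force"])
c=read_camera("side")
cv2.imwrite("pics/s3.png",cv2.resize(c["image"][215:275,205:290,::-1],None,fx=9,fy=9,interpolation=cv2.INTER_CUBIC))
E
```

```text
(array([-0.1101,  0.0991,  0.0214]), array([-0.   , -0.163, -0.004])) [-26.73362425  -3.17070476  20.82678246]
```

View pics/s3.png

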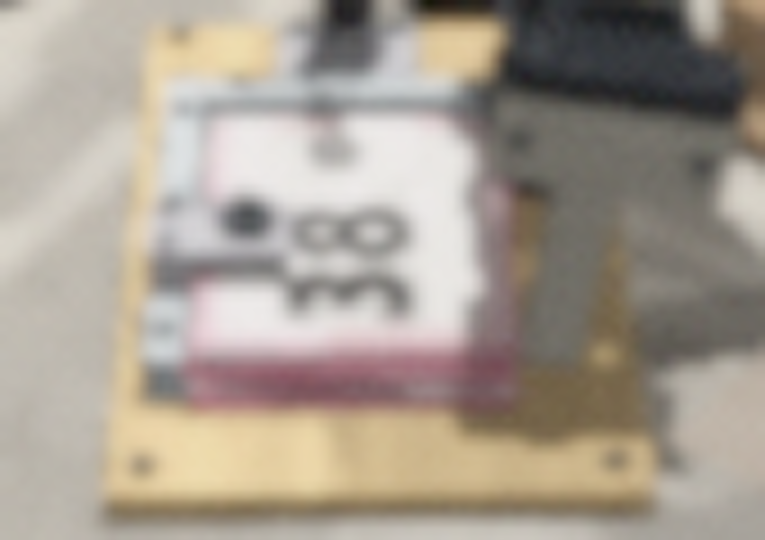

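The stack is flush against the back fence: its left edge runs parallel to the fence, and force rose to 27 N. There is still a gap to the side fence. Next I retreat, rise and turn for the y push.

Call:
arm_command:
  increments:
    - [-0.1, 0, -0.02, 0, 0, 0]
    - [-0.2, 0, -0.04, 0, 0, 0]
    - [-0.25, 0, -0.3, 0, 0, 0]
    - [-0.2, 0, -0.6, 0, 0, 0]
    - [-0.15, -0.1, -0.8, 0, 0, 0]
  fingers: 0.1

```text
t: 7.22
tool_pos: [0.4474, 0.2406, 0.3619]
orientation: [-3.124, -0.04, -0.275]
force: [0.8, 1.5, -0.1]
opening: 0.0477
gripper_force: 0.0
```

```bash
python3 - <<'E'
from h import *; from plant import *
s=read_state(); print(tipjig(s),s["force"],s["opening"])
print(row(s,(-.055,.215,.15),yaw=np.pi/2))
E
```

```text
(array([-0.1615,  0.1193,  0.1788]), array([ 0.002, -0.176, -0.005])) [ 0.75125254  1.47523681 -0.14256202] 0.04766918790176337
[0.659, -0.484, 0.25, 0.043, -0.045, -0.5]
```

Call:
arm_command:
  increments:
    - [0.659, -0.484, 0.1, 0.043, -0.045, -0.5]
    - [0.659, -0.484, 0.1, 0.043, -0.045, -0.5]
    - [0.659, -0.484, 0.1, 0.043, -0.045, -0.5]
    - [0.659, -0.484, 0.1, 0.043, -0.045, -0.5]
    - [0.659, -0.484, 0.1, 0.043, -0.045, -0.5]

```text
t: 7.85
tool_pos: [0.5783, 0.3416, 0.3604]
orientation: [-2.777, -1.459, -0.113]
force: [-0.5, -0.0, -0.6]
opening: 0.0416
gripper_force: 0.0
```

```bash
python3 - <<'E'
from h import *; from plant import *
s=read_state(); print(tipjig(s),s["force"],s["opening"])
print(row(s,(-.055,.205,.15),yaw=np.pi/2))
E
```

```text
(array([-0.0481,  0.222 ,  0.1749]), array([ 0.001, -0.075,  0.936])) [-0.45152219 -0.01102074 -0.64593043] 0.04161374301577063
[-0.036, 0.048, 0.121, 0.016, -0.017, -0.202]
```

Call:
arm_command:
  increments:
    - [-0.036, 0.048, 0.121, 0.016, -0.017, -0.202]
    - [-0.036, 0.048, 0.121, 0.016, -0.017, -0.202]
    - [-0.036, 0.048, 0.121, 0.016, -0.017, -0.202]
    - [-0.036, 0.048, 0.121, 0.016, -0.017, -0.202]
    - [-0.036, 0.048, 0.121, 0.016, -0.017, -0.202]

```text
t: 8.48
tool_pos: [0.5832, 0.3308, 0.3367]
orientation: [2.193, 2.247, 0.002]
force: [-0.2, -0.3, -0.3]
opening: 0.042
gripper_force: 0.0
```

```bash
python3 - <<'E'
from h import *; from plant import *
import cv2
s=read_state(); print(tipjig(s),s["force"],s["opening"])
for p in ((-.055,.195,.021),(-.055,.155,.021)): print(row(s,p,yaw=np.pi/2))
c=read_camera("side")
cv2.imwrite("pics/s4.png",cv2.resize(c["image"][185:285,195:300,::-1],None,fx=5.5,fy=5.5,interpolation=cv2.INTER_CUBIC))
E
```

```text
(array([-0.0551,  0.2048,  0.1507]), array([-1.000e-03, -1.000e-03,  1.564e+00])) [-0.20872708 -0.29393726 -0.30470785] 0.04199385671800513
[-0.049, 0.002, 0.649, 0.001, -0.0, -0.002]
[-0.249, 0.003, 0.649, 0.001, -0.0, -0.002]
```

View pics/s4.png

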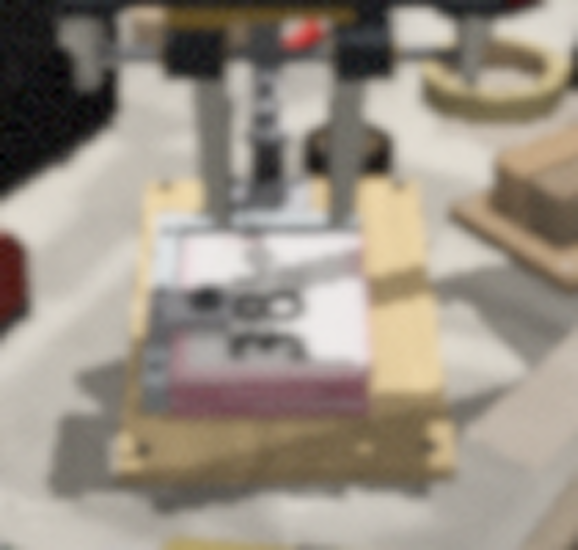

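The stack is square against the back fence. Its left face's lower edge is at row ~415 and the board end at ~475, so the fingers can come down between them.

Call:
arm_command:
  increments:
    - [-0.04, 0, 0.2, 0, 0, 0]
    - [-0.04, 0, 0.4, 0, 0, 0]
    - [-0.04, 0, 0.55, 0, 0, 0]
    - [-0.04, 0, 0.63, 0, 0, 0]
    - [-0.04, 0, 0.645, 0, 0, 0]

```text
t: 9.15
tool_pos: [0.5827, 0.3226, 0.2067]
orientation: [-2.194, -2.248, 0.002]
force: [0.5, 0.2, -0.9]
opening: 0.0418
gripper_force: 0.0
```

```bash
python3 - <<'E'
from h import *; from plant import *
s=read_state(); print(tipjig(s),s["force"],s["opening"])
c=dict(read_camera("side")); j=np.load("jig.npz")
w=R.from_euler("z",-float(j["th"])).apply(ray(c,(244.1,260.5),.012)-np.r_[j["t"],0]);print(w)
for p in ((-.055,.18,.021),(-.055,.155,.021)): print(row(s,p,yaw=np.pi/2))
E
```

```text
(array([-0.0563,  0.1965,  0.0207]), array([0.000e+00, 1.000e-03, 1.564e+00])) [ 0.4869791   0.18919813 -0.94556746] 0.041758152722893085
[-0.05118502  0.16182683  0.012     ]
[-0.083, 0.006, -0.002, -0.0, 0.0, -0.002]
[-0.208, 0.007, -0.002, -0.0, 0.0, -0.002]
```

Call:
arm_command:
  increments:
    - [-0.03, 0.003, 0, 0, 0, 0]
    - [-0.06, 0.003, 0, 0, 0, -0.002]
    - [-0.09, 0.003, 0, 0, 0, -0.002]
    - [-0.12, 0.003, 0, 0, 0, -0.002]
    - [-0.14, 0.003, 0, 0, 0, -0.002]

```text
t: 9.82
tool_pos: [0.5844, 0.2946, 0.2079]
orientation: [2.187, 2.256, 0.002]
force: [0.5, 2.2, 0.8]
opening: 0.042
gripper_force: 1.3
```

Call:
arm_command:
  increments:
    - [-0.015, 0, 0, 0, 0, 0]
    - [-0.03, 0, 0, 0, 0, 0]
    - [-0.045, 0, 0, 0, 0, 0]
    - [-0.06, 0, 0, 0, 0, 0]
    - [-0.065, 0, 0, 0, 0, 0]

```text
t: 10.45
tool_pos: [0.5848, 0.2816, 0.2077]
orientation: [2.186, 2.256, 0.001]
force: [0.5, 3.7, 3.4]
opening: 0.042
gripper_force: 2.0
```

```bash
python3 - <<'E'
from h import *; from plant import *
s=read_state(); print(tipjig(s),s["force"],s["opening"])
E
```

```text
(array([-0.0552,  0.1556,  0.0217]), array([-1.000e-03, -1.000e-03,  1.571e+00])) [0.47769518 3.72337961 3.44407248] 0.04204245019525902
```

Expected contact with the side fence is at tip y ≈ 0.1505, so I push on in small steps.

Call:
arm_command:
  increments:
    - [-0.005, 0, 0, 0, 0, 0]
    - [-0.01, 0, 0, 0, 0, 0]
    - [-0.015, 0, 0, 0, 0, 0]
    - [-0.02, 0, 0, 0, 0, 0]
    - [-0.02, 0, 0, 0, 0, 0]

```text
t: 11.08
tool_pos: [0.5847, 0.2783, 0.2075]
orientation: [-2.186, -2.256, -0.001]
force: [-0.5, 8.0, 3.5]
opening: 0.042
gripper_force: 3.9
```

```bash
python3 - <<'E'
from h import *; from plant import *
s=read_state(); print(tipjig(s),s["force"],s["opening"])
E
```

```text
(array([-0.0556,  0.1525,  0.0215]), array([ 0.000e+00, -1.000e-03,  1.571e+00])) [-0.53514912  7.95812417  3.49069613] 0.042045818017118326
```

Call:
arm_command:
  increments:
    - [-0.005, 0, 0, 0, 0, 0]
    - [-0.008, 0, 0, 0, 0, 0]
    - [-0.012, 0, 0, 0, 0, 0]
    - [-0.015, 0, 0, 0, 0, 0]
    - [-0.015, 0, 0, 0, 0, 0]

```text
t: 11.7
tool_pos: [0.5843, 0.2774, 0.2076]
orientation: [-2.183, -2.255, -0.006]
force: [0.4, 19.3, -0.8]
opening: 0.0416
gripper_force: 9.5
```

```bash
python3 - <<'E'
from h import *; from plant import *
s=read_state(); print(tipjig(s),s["force"],s["opening"])
E
```

```text
(array([-0.0559,  0.1523,  0.0216]), array([ 0.003, -0.004,  1.573])) [ 0.38860625 19.31421115 -0.84178183] 0.041558227127357766
```

Force rose to 19 N with no further travel, so the stack is home in y as well. Next I back off, rise, shut the fingers and check with both cameras.

Call:
arm_command:
  increments:
    - [0.06, 0, 0, 0, 0, 0]
    - [0.15, 0, -0.1, 0, 0, 0]
    - [0.15, 0, -0.4, 0, 0, 0]
    - [0.15, 0, -0.7, 0, 0, 0]
    - [0.15, 0, -0.95, 0, 0, 0]
  fingers: 1
  force: 20

```text
t: 12.32
tool_pos: [0.5838, 0.3042, 0.3992]
orientation: [2.186, 2.254, -0.002]
force: [0.7, -0.0, 0.4]
opening: 0.0009
gripper_force: 0.0
```

```bash
python3 - <<'E'
from h import *; from plant import *
import cv2
s=read_state(); print(tipjig(s),s["force"],s["opening"])
print(row(s,(-.05,.03,.23),yaw=np.pi/2))
c=read_camera("side"); t=read_camera("top"); np.savez("top2.npz",**t);np.savez("side2.npz",**c)
a=cv2.resize(c["image"][190:275,215:290,::-1],(375*1,425),interpolation=cv2.INTER_CUBIC)
b=cv2.resize(t["image"][155:240,165:250,::-1],(425,425),interpolation=cv2.INTER_CUBIC)
cv2.imwrite("pics/c5.png",np.hstack([a,b]))
E
```

```text
(array([-0.0556,  0.1778,  0.2132]), array([-2.000e-03,  1.000e-03,  1.571e+00])) [ 0.65009278 -0.02814201  0.44553896] 0.0009363294944374601
[-0.741, 0.028, -0.082, 0.0, 0.001, -0.0]
```

View pics/c5.png

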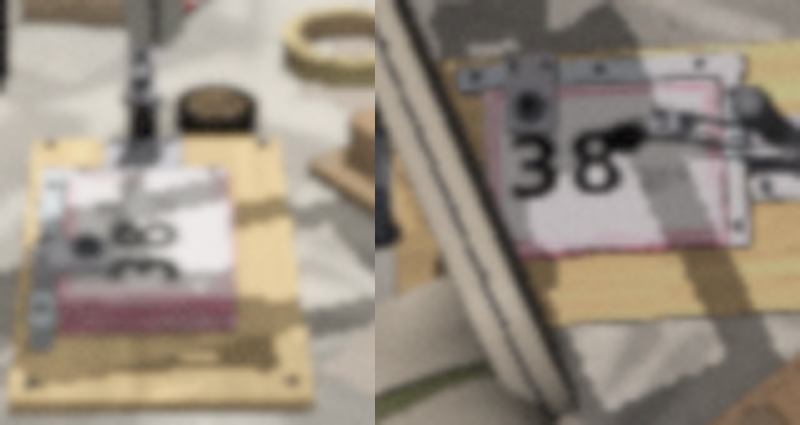

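Both views show the stack tucked in the corner: its far edge runs under the guide at the back fence, and its right edge meets the side fence at (735,165). On to the handle.

Call:
arm_command:
  increments:
    - [-0.2, 0.028, -0.05, 0, 0, 0]
    - [-0.45, 0.028, -0.05, 0, 0, 0]
    - [-0.68, 0.028, -0.05, 0, 0, 0]
    - [-0.741, 0.028, 0, 0, 0, 0]
    - [-0.741, 0.028, 0.05, 0, 0, 0]

```text
t: 13.05
tool_pos: [0.594, 0.156, 0.3858]
orientation: [-2.188, -2.253, 0.003]
force: [-0.1, 0.5, 0.0]
opening: 0.0003
gripper_force: 0.0
```

```bash
python3 - <<'E'
from h import *; from plant import *
s=read_state(); print(tipjig(s),s["force"],s["opening"])
print(row(s,(-.05,.02,.158),yaw=np.pi/2))
print(row(s,(-.05,-.004,.158),yaw=np.pi/2))
E
```

```text
(array([-0.0504,  0.0296,  0.1998]), array([1.000e-03, 2.000e-03, 1.569e+00])) [-0.06989278  0.45965511  0.02476227] 0.00033834739857644736
[-0.049, 0.001, 0.209, -0.001, 0.0, -0.0]
[-0.169, 0.001, 0.209, -0.001, 0.0, -0.0]
```

Call:
arm_command:
  increments:
    - [-0.03, 0, 0.07, 0, 0, 0]
    - [-0.049, 0, 0.14, 0, 0, 0]
    - [-0.049, 0.001, 0.2, 0, 0, 0]
    - [-0.049, 0.001, 0.209, 0, 0, 0]
    - [-0.049, 0.001, 0.209, 0, 0, 0]

```text
t: 13.68
tool_pos: [0.5947, 0.1472, 0.3459]
orientation: [2.186, 2.256, 0.0]
force: [0.0, -0.0, 0.2]
opening: 0.0005
gripper_force: 0.0
```

```bash
python3 - <<'E'
from h import *; from plant import *
s=read_state(); t,_=tipjig(s);print(t,s["force"],s["opening"])
for th in np.arange(0,1.56,.1):
    a=th-.175; r=.128-.01*th/1.5
    y=-.044-r*np.sin(a)+.0105*np.cos(a)+.0075*np.cos(a)+.001; z=.029+r*np.cos(a)+.0105*np.sin(a)
    print("%.2f y %.4f z %.4f  row"%(th,y,z),row(s,(-.05,y,z),yaw=np.pi/2)[:3])
E
```

```text
[-0.0495  0.0209  0.1599] [ 0.01719379 -0.02988869  0.20272153] 0.0004724194750662364
0.00 y -0.0030 z 0.1532  row [-0.12, -0.002, 0.033]
0.10 y -0.0155 z 0.1552  row [-0.182, -0.002, 0.023]
0.20 y -0.0282 z 0.1559  row [-0.246, -0.002, 0.02]
0.30 y -0.0408 z 0.1553  row [-0.309, -0.002, 0.023]
0.40 y -0.0534 z 0.1535  row [-0.372, -0.002, 0.032]
0.50 y -0.0657 z 0.1505  row [-0.434, -0.002, 0.047]
0.60 y -0.0777 z 0.1463  row [-0.494, -0.002, 0.068]
0.70 y -0.0892 z 0.1410  row [-0.551, -0.002, 0.095]
0.80 y -0.1002 z 0.1346  row [-0.606, -0.002, 0.126]
0.90 y -0.1104 z 0.1273  row [-0.657, -0.002, 0.163]
1.00 y -0.1199 z 0.1190  row [-0.704, -0.003, 0.204]
1.10 y -0.1285 z 0.1100  row [-0.748, -0.003, 0.249]
1.20 y -0.1362 z 0.1003  row [-0.786, -0.003, 0.298]
1.30 y -0.1429 z 0.0899  row [-0.819, -0.003, 0.35]
1.40 y -0.1485 z 0.0791  row [-0.848, -0.003, 0.404]
1.50 y -0.1531 z 0.0679  row [-0.87, -0.003, 0.46]
```

Call:
arm_command:
  increments:
    - [-0.06, 0, 0.02, 0, 0, 0]
    - [-0.12, 0, 0.028, 0, 0, 0]
    - [-0.18, 0, 0.023, 0, 0, 0]
    - [-0.246, 0, 0.02, 0, 0, 0]
    - [-0.309, 0, 0.023, 0, 0, 0]

```text
t: 14.3
tool_pos: [0.5968, 0.0843, 0.3418]
orientation: [2.186, 2.255, 0.002]
force: [0.0, 3.2, 2.8]
opening: 0.0006
gripper_force: 1.8
```

```bash
python3 - <<'E'
from h import *; from plant import *
s=read_state(); t,_=tipjig(s);print(t,s["force"],s["wrist_torque"])
E
```

```text
[-0.0491 -0.0421  0.1558] [0.02666404 3.22574825 2.82511267] [ 0.55042401 -0.2942353  -0.01963399]
```

Call:
arm_command:
  increments:
    - [-0.063, 0, 0.009, 0, 0, 0]
    - [-0.125, 0, 0.024, 0, 0, 0]
    - [-0.185, 0, 0.045, 0, 0, 0]
    - [-0.242, 0, 0.072, 0, 0, 0]
    - [-0.297, 0, 0.103, 0, 0, 0]

```text
t: 14.92
tool_pos: [0.5985, 0.025, 0.3202]
orientation: [2.186, 2.255, -0.0]
force: [1.8, 1.4, 3.3]
opening: 0.0005
gripper_force: 2.0
```

```bash
python3 - <<'E'
from h import *; from plant import *
s=read_state(); t,_=tipjig(s);print(t,s["force"],s["wrist_torque"])
E
```

```text
[-0.0495 -0.1015  0.1342] [1.75112509 1.39273216 3.32334782] [ 0.24344435 -0.46037285  0.00891172]
```

Call:
arm_command:
  increments:
    - [-0.051, 0, 0.037, 0, 0, 0]
    - [-0.098, 0, 0.078, 0, 0, 0]
    - [-0.142, 0, 0.123, 0, 0, 0]
    - [-0.18, 0, 0.172, 0, 0, 0]
    - [-0.213, 0, 0.224, 0, 0, 0]

```text
t: 15.55
tool_pos: [0.5997, -0.0172, 0.2749]
orientation: [2.186, 2.256, -0.0]
force: [2.4, 1.0, 2.5]
opening: 0.0004
gripper_force: 1.3
```

```bash
python3 - <<'E'
from h import *; from plant import *
s=read_state(); t,_=tipjig(s);print(t,s["force"],s["wrist_torque"])
E
```

```text
[-0.0497 -0.1436  0.0889] [2.39628034 1.04545123 2.47954094] [ 0.10796048 -0.52541793  0.03039165]
```

Now to 1.4, then 1.5, then a little further down. The locked surface is at z ≈ 0.056.

Call:
arm_command:
  increments:
    - [-0.015, 0, 0.027, 0, 0, 0]
    - [-0.029, 0, 0.054, 0, 0, 0]
    - [-0.04, 0, 0.082, 0, 0, 0]
    - [-0.051, 0, 0.11, 0, 0, 0]
    - [-0.053, 0, 0.125, 0, 0, 0]

```text
t: 16.18
tool_pos: [0.6, -0.0274, 0.2502]
orientation: [-2.186, -2.256, 0.001]
force: [0.3, 0.1, -0.5]
opening: 0.0005
gripper_force: 0.0
```

```bash
python3 - <<'E'
from h import *; from plant import *
s=read_state(); t,_=tipjig(s);print(t,s["force"],s["wrist_torque"])
E
```

```text
[-0.0499 -0.1538  0.0642] [ 0.26084125  0.14151138 -0.46433035] [ 0.00482131 -0.02872864 -0.00813934]
```

The contact force vanished, so the handle has snapped over. I retreat upward and look.

Call:
arm_command:
  increments:
    - [0, 0, -0.2, 0, 0, 0]
    - [0, 0, -0.45, 0, 0, 0]
    - [0, 0, -0.7, 0, 0, 0]
    - [-0.3, 0, -0.9, 0, 0, 0]
    - [-0.6, 0, -0.9, 0, 0, 0]

```text
t: 16.8
tool_pos: [0.6044, -0.1417, 0.435]
orientation: [2.178, 2.255, 0.005]
force: [1.2, -0.3, -0.2]
opening: 0.0005
gripper_force: 0.0
```

Call:
arm_command:
  increments:
    - [-0.2, -0.2, 0, 0, 0, 0]
    - [-0.5, -0.3, 0, 0, 0, 0]
    - [-0.7, -0.5, 0, 0, 0, 0]
    - [-0.7, -0.5, 0, 0, 0, 0]
    - [-0.7, -0.5, 0, 0, 0, 0]

```text
t: 17.42
tool_pos: [0.5082, -0.2844, 0.4306]
orientation: [2.187, 2.255, 0.001]
force: [0.3, 0.4, -0.5]
opening: 0.0004
gripper_force: 0.0
```

```bash
python3 - <<'E'
from h import *; from plant import *
import cv2
s=read_state(); print(tipjig(s),s["force"],s["opening"])
c=read_camera("side"); t=read_camera("top")
a=cv2.resize(c["image"][180:275,210:290,::-1],(358,425),interpolation=cv2.INTER_CUBIC)
b=cv2.resize(t["image"][155:240,165:253,::-1],(440,425),interpolation=cv2.INTER_CUBIC)
cv2.imwrite("pics/c6.png",np.hstack([a,b]))
E
```

```text
(array([-0.1492, -0.4078,  0.2446]), array([-1.000e-03, -1.000e-03,  1.571e+00])) [ 0.29420325  0.43639355 -0.46144462] 0.00037598265333589067
```

View pics/c6.png

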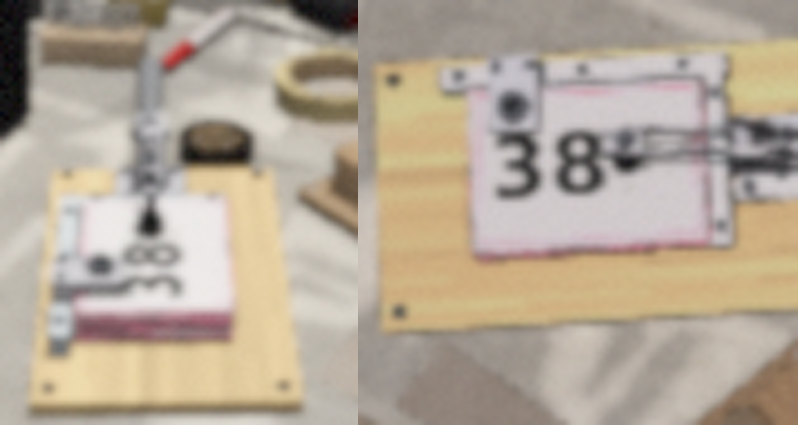

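The foot rests on the cards (side (150,215), top (628,160)), the handle lies back, and the stack is flush to both fences.

```bash
python3 -c "
from plant import *
print(close_job())"
```

```text
the job is handed in; nothing more can be done
None
```

The job is handed in: in the final pictures the card stack sits flush against both fences, the clamp handle has snapped over and the rubber foot rests on the cards. I did not measure the foot's force, and no verdict came back when I handed it in.

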